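# Turn the square pot mouth-down on the mat

## Task

Dust keeps sifting down from the tin roof: turn the open square steel pot upside down and leave it standing mouth-down, flat on its rim, in the middle of the square rubber mat. Leave the round steel cup standing where it is.

Things in the scene. Friction and masses are not known exactly. Their poses are not given: they have to be found in the camera images.
- pot: Open square pot of plain steel, 50 x 50 mm outside, 70 mm tall, straight sides, walls and bottom 3 mm thick, 0.14 to 0.28 kg. Starts standing mouth-up. Origin at the centre of its bottom's outside; z runs from bottom to mouth (rim at z = 70 mm), x and y are square to its sides. It also lies stably on any flat side, so two quarter turns, gripped across two opposite sides, turn it over.
- mat: The thin square mat of black rubber, 150 x 150 mm, 4 mm thick, fixed to the shelf and empty at first. Origin at the centre of its underside, on the shelf top; z up, x and y along its edges.
- cup: A round open steel cup, 72 mm across the mouth and 75 mm tall, standing mouth-up; a bystander to be left alone. Origin at the centre of its underside, z up.

How it is judged:
At the end, for the whole second after the job is handed in: The square pot stands at rest mouth-down on the mat (within 10 degrees of upside down, resting on its rim), its centre within 40 mm of the mat's centre; the round cup still stands upright within 20 mm of where it was (angle between pot's own z axis and vertical above 2.967 rad and horizontal distance between pot and mat below 0.04 m and height (world z) of pot between 0.066 and 0.082 m and linear speed of pot below 0.02 m/s and angular speed of pot below 0.2 rad/s and distance of cup from where it was at the start of the episode below 0.02 m and angle between cup's own z axis and vertical below 0.175 rad); the robot touches nothing.
It fails at once if the round cup is knocked over or shifted by more than 20 mm (distance of cup from where it was at the start of the episode above 0.02 m or angle between cup's own z axis and vertical above 0.3 rad).
It also fails if it takes over 72 s, if anything falls off the work surface, if the arm or the gripper's body presses on something with over 40 N, if the wrist force passes 120 N, or if a joint passes its speed limit or range.

## Robot

A 6-joint arm with a two-finger parallel gripper is mounted at the origin on the work surface. World frame = base frame: x ahead of the robot, y to its left, z up, the work surface at z = 0. Lengths are in m, angles in rad, forces in N, time in s.
With the tool pointing down it reaches from about 0.25 to 0.725 m from the base axis. Payload 9.7 kg.
Tool frame: the origin (TCP) lies on the front face of the gripper's body, between the roots of the fingers; the fingertips stand 73 mm ahead of it and the grasp point (between the pads) lies 54 mm ahead of it; z points along the fingers, y is the direction in which the jaws open and shut (so a half turn about z gives the same grasp; the last joint's range is limited). The gripper opens to 85 mm and grips with 20 to 120 N. Pads are 22 mm wide; open, the fingers measure 114 mm over their backs; the gripper's body (76 mm by 85 mm) begins 54 mm behind the grasp point. The pads swing forward as they close: fully open they stand 13 mm farther back than shut.
Start: joints at [1.206, 0.087, 0.176, 1.66, 0, 1.571], TCP at [0.196, 0.514, 0.304] pointing down, gripper open.
Joint ranges: [-3.13, 3.13], [-0.85, 1.81], [-1.15, 1.24], [-2.2, 2.28], [-1.44, 1.52], [-3.14, 3.14]. Speed limits (rad/s): [2.22, 2.22, 2.57, 3.14, 3.14, 3.14].

## Interface

Orientations are given as a unit quaternion [x, y, z, w].
In Python, from plant import bot, eyes, ticket, nets gives the robot as it stands. The module is installed in compiled form; this text tells all that it offers.
- The arm moves only by the shell command python3 -m pendant 'ROWS' [FORCE]. ROWS is JSON, a list that holds one entry, the list of rows, each a list of 7 numbers: the turn, a rotation vector about the tool's x, y, z in degrees, then the shift along the tool's x, y, z in mm, then the closure, from 0 (fully open) to 1 (shut). In form: [[[wx, wy, wz, dx, dy, dz, hand], ...]]. A call has 1 to 5 rows; each row is the pose to reach, as a shift and turn from the pose measured when the call began, along the tool's axes at that moment; what a row does not reach only later rows make up. A row lasts 1/10 s, in which the tool goes at most 50 mm and 8.59 degrees, less where a joint would pass 70% of its speed; a pose out of reach is approached as far as the arm can. A call with a gripper value outside its range is refused whole. The fingers move at their own pace and stop on an object; FORCE is the grip in N (left out, the last holds). Time passes only in rows, so rows that repeat a pose let the fingers close. It gives the time, the measured TCP pose, the force and the opening at its end, in the units of the state.
- bot.observe(): the state, without advancing time (a new reading comes with each control period).
- eyes.capture(name): name is "scene" or "side" or "wrist"; returns a dict with "pixels" (384x512x3 uint8, blue, green, red), "range_z" (384x512 float32, m along the optical axis (not along the pixel's ray), 0 where there is no reading), "vfov" (degrees; the focal length in pixels is half the picture's height over the tangent of half this angle, whatever the lens; pixels are square), "cx", "cy" (the principal point, pixels), "R" (3x3) and "t" (3): a world point X has camera coordinates R X + t. Camera axes: x right, y down, z forward; pixel columns grow to the right and rows downward; lengths in m; the calibration is good to about 2 mm. A picture is of the moment at which its call begins.
- ticket.close_job(): hands the job in, once; it reports no verdict.
Trained networks look in the newest picture that a camera, given by its name, has taken for a name from the list of things; names that differ only in an ending like _2 or _b are one class to them, and where a whole thing is asked for, a point or a joint stands for the part that bears it (a point fixed in the world has none). Each returns a list of dicts, best first, with "score" (0 to 1); they miss things now and then, are a little off and sometimes report something else, mostly with a low value. They report only what shows in the picture. A call takes as long as a camera call.
- nets.recognise(camera, target): "centre" ([x, y, z] in m, in world coordinates, good to about 4 mm: the middle of the surface that is visible of it).
- nets.tip_of(camera, target): "centre" ([x, y, z] in m, in world coordinates, good to about 4 mm: a listed point, or the origin of a listed thing).
The state is a dict: "time": time; "joint_positions": joint angles; "dq": joint speeds; "joint_efforts": joint torques, N m; "tcp_pos": TCP position; "orientation": TCP orientation; "ft_force": force on the tool from outside, world axes, zero at the start; "ft_torque": the same for the moment, N m; "opening": opening from 0.0 (shut) to 1.0 (fully open).
Only numpy, scipy, OpenCV 4.12 (cv2) and the standard library are available. Lean on these libraries where they do the work, as an engineer would, in place of code of your own. Each camera call takes 0.05 s, during which the arm holds its last target. There are 200 camera calls.

## Working session

There is one attempt and no reset: what is moved stays moved. The work goes in short steps, Python scripts to look and compute and a shell command to move; the robot and the scene stay as the last step left them, time stands still between calls to the robot, and variables do not carry over. Pictures are saved under pics/ and viewed, about 8 in all and at most 12, crops included, and the job is handed in when it is done.

```bash
mkdir -p pics; cat > h.py <<'E'
import numpy as np, cv2
from scipy.spatial.transform import Rotation as Ro
from plant import bot, eyes, ticket, nets
def cloud(c):
    h,w=c["range_z"].shape; f=h/2/np.tan(np.radians(c["vfov"])/2)
    v,u=np.mgrid[:h,:w]; z=c["range_z"]
    P=np.stack([(u-c["cx"])/f*z,(v-c["cy"])/f*z,z],-1)
    return (P-c["t"])@c["R"]
def delta(p,R):
    "rows to go to TCP world pos p, rotation R"
    s=bot.observe(); R0=Ro.from_quat(s["orientation"])
    return np.degrees((R0.inv()*R).as_rotvec()).round(2), (R0.inv().apply(np.array(p)-s["tcp_pos"])*1000).round(1)
E
python3 - <<'E'
from h import *
ims=[]
for n in("scene","side"):
    c=eyes.capture(n); ims.append(c["pixels"]); np.save(n+".npy",cloud(c))
    for t in("pot","mat","cup"): print(n,t,[(np.round(d["centre"],3),round(d["score"],2)) for d in nets.recognise(n,t)[:2]],[(np.round(d["centre"],3),round(d["score"],2)) for d in nets.tip_of(n,t)[:2]])
cv2.imwrite("pics/a.png",cv2.resize(np.vstack(ims),(400,600)) if 0 else cv2.resize(np.hstack(ims),(800,300)))
s=bot.observe();print(s)
E
```

```text
scene pot [(array([0.532, 0.313, 0.046]), 0.94)] [(array([0.521, 0.313, 0.   ]), 0.69)]
scene mat [(array([ 0.554, -0.033,  0.005]), 0.55)] [(array([ 0.55 , -0.035,  0.004]), 0.65)]
scene cup [(array([ 0.525, -0.264,  0.05 ]), 0.87)] [(array([ 0.526, -0.264,  0.   ]), 0.56)]
side pot [(array([0.512, 0.296, 0.043]), 0.97)] [(array([0.515, 0.312, 0.002]), 0.64)]
side mat [(array([ 0.54 , -0.041,  0.006]), 0.94)] [(array([ 0.545, -0.034,  0.002]), 0.62)]
side cup [(array([ 0.524, -0.256,  0.051]), 0.61)] [(array([ 0.522, -0.267,  0.005]), 0.94)]
{'time': 0.7, 'joint_positions': array([ 1.20603796e+00,  8.68515173e-02,  1.75859381e-01,  1.65981888e+00,
       -4.57156881e-05,  1.57080675e+00]), 'dq': array([-4.94724925e-04,  4.16442638e-04, -1.10214050e-03, -3.44620118e-04,
        7.30603054e-04,  9.91321368e-06]), 'joint_efforts': array([-2.88033254e-03, -5.19966495e+01,  4.64784229e+01,  1.02631035e-03,
       -1.58471568e-05, -7.03080175e-06]), 'tcp_pos': array([0.19619725, 0.5137864 , 0.30388998]), 'orientation': array([ 1.81374935e-01,  9.83414019e-01, -1.13676259e-05,  2.11468596e-05]), 'ft_force': array([-0.52451744, -0.03917613,  0.66625209]), 'ft_torque': array([-0.02009528, -0.04499233,  0.00931942]), 'opening': 0.9999582655320226}
```

View pics/a.png

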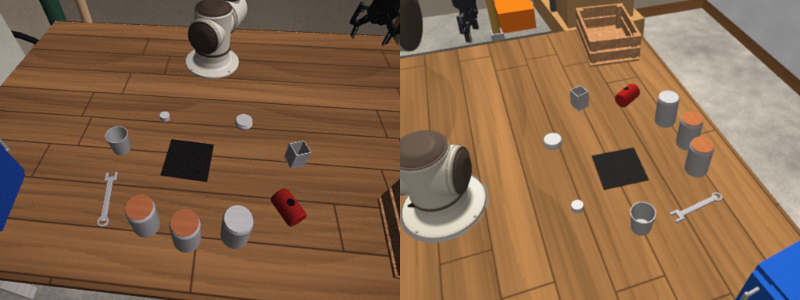

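The scene view shows the pot at (298,153), the mat at (188,160), the cup at (118,140), and a red can near the pot at (288,207). The networks agree with this. Next I need the yaws.

```bash
python3 - <<'E'
from h import *
for n in("scene","side"):
    P=np.load(n+".npy"); img=None
    for nm,c,r,zl,zh in(("pot",(.518,.312),.05,.062,.08),("potall",(.518,.312),.06,.015,.08),("cup",(.524,-.265),.06,.06,.085)):
        m=(np.hypot(P[...,0]-c[0],P[...,1]-c[1])<r)&(P[...,2]>zl)&(P[...,2]<zh)
        q=P[m][:,:2].astype(np.float32)
        if len(q)>4: print(n,nm,len(q),cv2.minAreaRect(q))
    c=eyes.capture(n); P=cloud(c); px=c["pixels"].max(-1)
    m=(np.hypot(P[...,0]-.548,P[...,1]+.035)<.13)&(px<45)&(P[...,2]<.03)
    print(n,"mat",m.sum(),cv2.minAreaRect(P[m][:,:2].astype(np.float32)))
    m=(P[...,2]>.015)&(P[...,2]<.2)&(P[...,0]>.2)&(P[...,0]<.85)&(abs(P[...,1])<.5)
    k,_,st,_=cv2.connectedComponentsWithStats(m.astype(np.uint8))
    lab=_
    for i in range(1,k):
        q=P[lab==i]
        if len(q)>60: print(i,len(q),q.min(0).round(3),q.max(0).round(3))
E
```

```text
scene pot 200 ((0.5207824110984802, 0.31297963857650757), (0.05219971761107445, 0.05215900018811226), 20.895832061767578)
scene potall 752 ((0.5207298398017883, 0.3130069375038147), (0.052230723202228546, 0.05213432386517525), 20.731332778930664)
scene cup 296 ((0.5253077745437622, -0.2640385329723358), (0.072378009557724, 0.06939089298248291), 15.841424942016602)
scene mat 2697 ((0.5493372678756714, -0.03439350426197052), (0.1478007286787033, 0.14958108961582184), 86.2851791381836)Traceback (most recent call last):
  File "<stdin>", line 15, in <module>
IndexError: boolean index did not match indexed array along axis 0; size of axis is 384 but size of corresponding boolean axis is 9
```

```bash
cat >> h.py <<'E'
def tool(a,phi):
    "jaw axis at yaw a deg, tool z tilted phi deg toward u (yaw a+90)"
    a=np.radians(a);p=np.radians(phi)
    y=np.array([np.cos(a),np.sin(a),0]);u=np.array([-np.sin(a),np.cos(a),0]);k=np.array([0,0,1])
    z=-np.cos(p)*k+np.sin(p)*u
    return Ro.from_matrix(np.stack([np.cross(y,z),y,z],1)),u
def go(G,a,phi,back=0):
    "grasp point G, standoff back (mm): rows"
    R,_=tool(a,phi); p=np.array(G)-R.as_matrix()[:,2]*(.054+back/1000)
    print("tcp",p.round(3),"row",*delta(p,R))
E
python3 - <<'E'
from h import *
for n in("scene","side"):
    P=np.load(n+".npy")
    m=(P[...,2]>.015)&(P[...,2]<.2)&(P[...,0]>.2)&(P[...,0]<.85)&(abs(P[...,1])<.6)
    k,lab=cv2.connectedComponents(m.astype(np.uint8))
    for i in range(1,k):
        q=P[lab==i]
        if len(q)>60: print(n,len(q),q.min(0).round(3),q.max(0).round(3))
a=20.8; R,u=tool(a,45)
G=np.array([.5207,.313,.042])-.006*u
go(G,a,45,90)
E
```

```text
scene 105 [ 0.357 -0.16   0.015] [ 0.389 -0.127  0.025]
scene 299 [0.342 0.117 0.016] [0.402 0.174 0.028]
scene 816 [ 0.491 -0.301  0.015] [ 0.561 -0.229  0.078]
scene 1766 [ 0.608 -0.584  0.015] [ 0.835 -0.516  0.14 ]
scene 752 [0.49  0.282 0.015] [0.552 0.345 0.072]
scene 1579 [0.636 0.52  0.016] [0.85  0.549 0.116]
scene 1274 [0.658 0.224 0.016] [0.757 0.316 0.064]
scene 1774 [ 0.749 -0.155  0.015] [ 0.821 -0.081  0.119]
scene 1782 [0.755 0.087 0.015] [0.827 0.162 0.119]
scene 1763 [ 0.778 -0.039  0.015] [0.85  0.036 0.119]
side 1897 [0.635 0.51  0.017] [0.85  0.6   0.124]
side 594 [0.648 0.223 0.015] [0.75  0.311 0.063]
side 510 [0.487 0.274 0.015] [0.55  0.341 0.072]
side 1099 [0.748 0.078 0.015] [0.822 0.156 0.119]
side 2499 [ 0.743 -0.163  0.015] [0.844 0.029 0.12 ]
side 299 [0.342 0.11  0.015] [0.399 0.17  0.029]
side 172 [ 0.354 -0.167  0.015] [ 0.388 -0.131  0.026]
side 970 [ 0.488 -0.305  0.015] [ 0.559 -0.232  0.078]
side 2041 [ 0.607 -0.6    0.02 ] [ 0.78  -0.529  0.2  ]
side 67 [ 0.696 -0.599  0.196] [ 0.732 -0.583  0.2  ]
tcp [0.559 0.212 0.144] row [-18.94  42.25  45.73] [-446.5 -152.3  160.1]
```

```bash
python3 -m pendant '[[[-3,7,8,-50,-15,0,0],[-6,14,16,-100,-30,0,0],[-9,21,23,-150,-50,0,0],[-12,28,30,-200,-70,0,0],[-15,35,38,-250,-85,10,0]]]' 60; python3 - <<'E'
from h import *
a=20.8; R,u=tool(a,45)
G=np.array([.5200,.312,.042])-.006*u
go(G,a,45,90)
E
```

```text
time: 1.25
tcp_pos: [0.3891, 0.3529, 0.2979]
orientation: [0.424, 0.867, 0.147, -0.216]
ft_force: [1.0, 0.6, -0.0]
opening: 1.005
tcp [0.558 0.211 0.144] row [-6.54 14.27 15.13] [-264.7   39.7   28.6]
```

```bash
python3 -m pendant '[[[-2,4,4,-50,8,6,0],[-4,9,9,-100,16,12,0],[-6.5,14.3,15.1,-150,24,18,0],[-6.5,14.3,15.1,-200,31,24,0],[-6.5,14.3,15.1,-264,40,28,0]]]'; python3 - <<'E'
from h import *
a=20.8; R,u=tool(a,45)
G=np.array([.5200,.312,.042])-.006*u
go(G,a,45,90)
E
```

```text
time: 1.75
tcp_pos: [0.5469, 0.2204, 0.1535]
orientation: [0.525, 0.76, 0.217, -0.315]
ft_force: [0.9, 0.4, 1.2]
opening: 1.0
tcp [0.558 0.211 0.144] row [-0.02 -0.05 -0.04] [-15.8   7.4  -2.1]
```

```bash
python3 -m pendant '[[[0,0,0,-16,7,-2,0],[0,0,0,-16,7,-2,0],[0,0,0,-16,7,-2,0]]]'; python3 - <<'E'
from h import *
ims=[]
for n in("wrist","side"):
    c=eyes.capture(n); ims.append(c["pixels"])
    for f in(nets.tip_of,nets.recognise): print(n,[(np.round(d["centre"],3),round(d["score"],2)) for d in f(n,"pot")[:2]])
    if n=="wrist":
        P=cloud(c)
        m=(np.hypot(P[...,0]-.52,P[...,1]-.312)<.055)&(P[...,2]>.02)&(P[...,2]<.085)
        print(cv2.minAreaRect(P[m][:,:2].astype(np.float32)),P[m][:,2].max())
cv2.imwrite("pics/b.png",cv2.resize(np.hstack(ims),(800,300)))
a=20.8; R,u=tool(a,45)
go(np.array([.5200,.312,.042])-.006*u,a,45,90)
E
```

```text
time: 2.05
tcp_pos: [0.5579, 0.211, 0.1436]
orientation: [0.525, 0.76, 0.217, -0.316]
ft_force: [-1.0, 0.6, -0.4]
opening: 0.999
wrist [(array([ 0.52,  0.31, -0.  ]), 0.92)]
wrist [(array([0.518, 0.321, 0.047]), 0.89)]
((0.5184968709945679, 0.31267330050468445), (0.050005413591861725, 0.05120782554149628), 19.232492446899414) 0.07262831760289988
side [(array([0.514, 0.312, 0.002]), 0.6)]
side [(array([0.505, 0.295, 0.04 ]), 0.67)]
tcp [0.558 0.211 0.144] row [-0.   -0.03  0.07] [-1.1  0.5  0.1]
```

View pics/b.png

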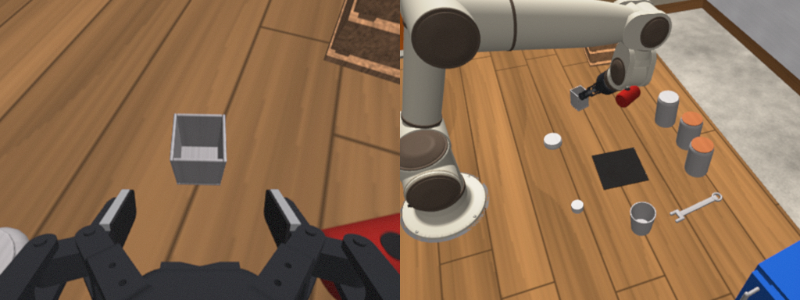

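The wrist view shows the pot at (200,150), centred between the pads. The red can lies clear to the right. I'll approach and close.

```bash
python3 -m pendant '[[[0,0,0,-1,0,30,0],[0,0,0,-1,0,60,0],[0,0,0,-1,0,90,0],[0,0,0,-1,0,90,0],[0,0,0,-1,0,90,0.3]]]' 50;  python3 -m pendant '[[[0,0,0,0,0,0,0.6],[0,0,0,0,0,0,1],[0,0,0,0,0,0,1],[0,0,0,0,0,0,1],[0,0,0,0,0,0,1]]]' 50; python3 -m pendant '[[[0,0,0,0,0,0,1],[0,0,0,0,0,0,1],[0,0,0,0,0,0,1]]]' 50
```

```text
time: 2.85
tcp_pos: [0.5348, 0.2709, 0.081]
orientation: [0.524, 0.761, 0.217, -0.315]
ft_force: [-0.1, -0.3, 0.7]
opening: 0.856
time: 3.35
tcp_pos: [0.5357, 0.2705, 0.0825]
orientation: [0.524, 0.761, 0.219, -0.315]
ft_force: [0.4, -2.9, 7.8]
opening: 0.581
time: 3.65
tcp_pos: [0.536, 0.2702, 0.0825]
orientation: [0.524, 0.761, 0.219, -0.314]
ft_force: [0.8, -1.3, 0.0]
opening: 0.584
```

```bash
python3 -m pendant '[[[0,0,0,20,0,-20,1],[0,0,0,40,0,-40,1],[0,0,0,57,0,-57,1],[0,0,0,57,0,-57,1]]]'; python3 - <<'E'
from h import *
for p in(10,-25,-45): go([.50,.26,.13],20.8,p)
E
```

```text
time: 4.05
tcp_pos: [0.5368, 0.2703, 0.1665]
orientation: [0.523, 0.762, 0.22, -0.313]
ft_force: [-1.0, 0.9, -1.6]
opening: 0.577
tcp [0.503 0.251 0.183] row [  0.41 -35.01   0.26] [  7.8 -38.  -16.2]
tcp [0.492 0.281 0.179] row [  0.49 -70.01   0.13] [ 27.6 -38.    9.5]
tcp [0.486 0.296 0.168] row [ 5.300e-01 -9.001e+01  5.000e-02] [ 30.8 -38.   28. ]
```

```bash
python3 -m pendant '[[[0,-8,0,2,-8,-3,1],[0,-16,0,4,-16,-7,1],[0,-24,0,5,-24,-11,1],[0,-32,0,7,-32,-15,1],[0,-40,0,10,-38,-14,1]]]';python3 - <<'E'
from h import *
for p in(-25,-45): go([.50,.26,.13],20.8,p)
E
```

```text
time: 4.55
tcp_pos: [0.502, 0.2535, 0.1829]
orientation: [0.567, 0.823, 0.027, -0.031]
ft_force: [-0.3, 0.6, -2.7]
opening: 0.578
tcp [0.492 0.281 0.179] row [  0.52 -29.68  -0.1 ] [29.2  0.4  6.4]
tcp [0.486 0.296 0.168] row [  0.5  -49.68  -0.19] [43.6  0.3 18.4]
```

```bash
python3 -m pendant '[[[0,-8,0,8,0,2,1],[0,-16,0,16,0,4,1],[0,-24,0,24,0,6,1],[0,-32,0,31,0,8,1],[0.3,-40,0,37,0,13,1]]]'; python3 -m pendant '[[[0,-8,0,6,0,4,1],[0,-11,0,6,0,4,1],[0,-11,0,6,0,4,1]]]';python3 - <<'E'
from h import *
for z in(.13,.045,.033): go([.50,.26,z],20.8,-45)
c=eyes.capture("side");c2=eyes.capture("scene")
cv2.imwrite("pics/c.png",cv2.resize(np.hstack([c["pixels"][30:180,180:380],c2["pixels"][100:250,280:480]]),(800,300)))
E
```

```text
time: 5.05
tcp_pos: [0.4884, 0.2897, 0.1726]
orientation: [0.541, 0.783, -0.171, 0.253]
ft_force: [0.0, -0.5, -2.7]
opening: 0.578
time: 5.35
tcp_pos: [0.4866, 0.2928, 0.1624]
orientation: [0.521, 0.756, -0.225, 0.327]
ft_force: [-0.6, 0.3, -2.3]
opening: 0.581
tcp [0.486 0.296 0.168] row [0.06 1.72 0.04] [-2.3  0.9 -6. ]
tcp [0.486 0.296 0.083] row [0.06 1.72 0.04] [59.6  0.9 52.3]
tcp [0.486 0.296 0.071] row [0.06 1.72 0.04] [68.3  0.9 60.5]
```

View pics/c.png

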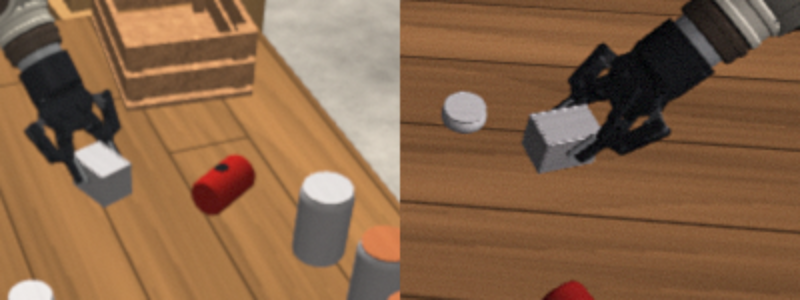

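The pot is held level on its side, with its bottom towards the mat. I'll lower it.

```bash
python3 -m pendant '[[[0,1.7,0,18,0,15,1],[0,1.7,0,36,1,30,1],[0,1.7,0,50,1,45,1],[0,1.7,0,57,1,50,1],[0,1.7,0,57,1,50,1]]]';python3 - <<'E'
from h import *
for z in(.037,.033,.03): go([.50,.26,z],20.8,-45)
E
```

```text
time: 5.95
tcp_pos: [0.4875, 0.2948, 0.0887]
orientation: [0.526, 0.76, -0.215, 0.314]
ft_force: [0.4, -0.1, -0.7]
opening: 0.579
tcp [0.486 0.296 0.075] row [ 0.08 -0.24 -0.19] [10.3 -0.7  8.7]
tcp [0.486 0.296 0.071] row [ 0.08 -0.24 -0.19] [13.2 -0.7 11.6]
tcp [0.486 0.296 0.068] row [ 0.08 -0.24 -0.19] [15.3 -0.7 13.7]
```

```bash
python3 -m pendant '[[[0,0,0,5,0,5,1],[0,0,0,9,0,9,1],[0,0,0,9,0,9,1],[0,0,0,9,0,9,1]]]';python3 -m pendant '[[[0,0,0,1.5,0,1.5,1],[0,0,0,1.5,0,1.5,1]]]'
```

```text
time: 6.35
tcp_pos: [0.4875, 0.2949, 0.0761]
orientation: [0.526, 0.76, -0.215, 0.314]
ft_force: [0.7, 0.4, -1.8]
opening: 0.579
time: 6.55
tcp_pos: [0.4875, 0.295, 0.074]
orientation: [0.526, 0.76, -0.215, 0.314]
ft_force: [0.8, -0.4, -2.1]
opening: 0.574
```

```bash
python3 -m pendant '[[[0,0,0,1.5,0,1.5,1],[0,0,0,1.5,0,1.5,1]]]';python3 -m pendant '[[[0,0,0,1.5,0,1.5,1],[0,0,0,1.5,0,1.5,1]]]'; python3 -m pendant '[[[0,0,0,1.5,0,1.5,1],[0,0,0,1.5,0,1.5,1]]]'
```

```text
time: 6.75
tcp_pos: [0.4875, 0.295, 0.0716]
orientation: [0.526, 0.761, -0.215, 0.314]
ft_force: [0.6, 0.2, -2.3]
opening: 0.579
time: 6.95
tcp_pos: [0.4875, 0.2952, 0.071]
orientation: [0.526, 0.761, -0.215, 0.315]
ft_force: [-3.8, 0.8, 10.2]
opening: 0.58
time: 7.15
tcp_pos: [0.4874, 0.2952, 0.0709]
orientation: [0.525, 0.761, -0.215, 0.315]
ft_force: [-8.2, 0.8, 14.5]
opening: 0.577
```

Contact. I'll release and retreat.

```bash
python3 -m pendant '[[[0,0,0,0,0,0,0.5],[0,0,0,0,0,0,0.2],[0,0,0,0,0,0,0],[0,0,0,0,0,0,0]]]';python3 -m pendant '[[[0,0,0,0,0,-5,0],[0,0,0,0,0,-30,0],[0,0,0,0,0,-70,0],[0,0,0,0,0,-110,0],[0,0,0,0,0,-110,0]]]'; python3 - <<'E'
from h import *
ims=[]
for n in("wrist","scene","side"):
    c=eyes.capture(n); P=cloud(c); ims.append(c["pixels"])
    print(n,[(np.round(d["centre"],3),round(d["score"],2)) for d in nets.tip_of(n,"pot")[:2]])
    m=(np.hypot(P[...,0]-.5,P[...,1]-.26)<.075)&(P[...,2]>.015)&(P[...,2]<.06)
    q=P[m]; print(m.sum(),cv2.minAreaRect(q[:,:2].astype(np.float32)),q[:,2].max())
cv2.imwrite("pics/d.png",cv2.resize(np.hstack(ims[:2]),(800,300)))
go([.50,.26,.031],20.8,45,90)
E
```

```text
time: 7.55
tcp_pos: [0.4875, 0.2951, 0.0708]
orientation: [0.525, 0.761, -0.215, 0.315]
ft_force: [0.7, 0.9, 0.7]
opening: 0.996
time: 8.05
tcp_pos: [0.4591, 0.3711, 0.1524]
orientation: [0.525, 0.761, -0.212, 0.316]
ft_force: [-0.4, 0.4, -0.2]
opening: 1.0
wrist [(array([0.52 , 0.219, 0.026]), 0.74)]
2445 ((0.5042734742164612, 0.2521410584449768), (0.050185851752758026, 0.07237156480550766), 20.42924690246582) 0.05094138899359693
scene [(array([0.517, 0.222, 0.026]), 0.65)]
750 ((0.5070282816886902, 0.25242355465888977), (0.05278412997722626, 0.0718422532081604), 20.86998176574707) 0.05395290358136194
side [(array([0.516, 0.219, 0.025]), 0.8)]
537 ((0.5059711337089539, 0.24554505944252014), (0.055687423795461655, 0.0745585560798645), 20.191709518432617) 0.0541061959138134
tcp [0.536 0.165 0.133] row [1.600e-01 8.994e+01 3.000e-02] [-142.2   -0.2  163.1]
```

View pics/d.png

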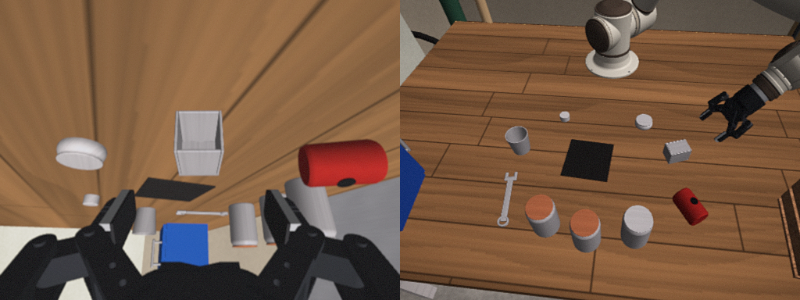

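The pot lies on its side with its mouth (198,140 in the wrist view) facing the gripper. Its centre is at about (.505,.252). Next I'll swing over to the other side.

```bash
python3 - <<'E'
from h import *
go([.506,.251,.16],20.8,0)
R,u=tool(20.8,0)
go(np.array([.506,.251,.16])+.05*u,20.8,-10)
E
```

```text
tcp [0.506 0.251 0.214] row [ 1.500e-01  4.494e+01 -3.000e-02] [-135.     2.4   41.2]
tcp [0.485 0.307 0.213] row [ 0.14 34.94 -0.04] [-92.4   2.4  -0.2]
```

```bash
python3 -m pendant '[[[0,8,0,-22,0,-6,0],[0,16,0,-44,1,-8,0],[0,24,0,-68,1,-6,0],[0,32,0,-95,2,0,0],[0,40,0,-120,2,25,0]]]';python3 - <<'E'
from h import *
R,u=tool(20.8,0)
go([.506,.251,.16]-.03*u,20.8,25)
go([.506,.251,.031],20.8,45,100)
E
```

```text
time: 8.85
tcp_pos: [0.4983, 0.2712, 0.2174]
orientation: [0.567, 0.823, -0.019, 0.035]
ft_force: [1.0, -0.8, -1.1]
opening: 0.994
tcp [0.525 0.202 0.209] row [ 0.44 29.59  0.19] [-73.5  -0.2  14.4]
tcp [0.545 0.149 0.14 ] row [ 0.41 49.59  0.27] [-123.9   -0.9   87.7]
```

```bash
python3 -m pendant '[[[0,8,0,-25,0,0,0],[0,16,0,-50,0,2,0],[0,24,0,-75,0,10,0],[0,32,0,-100,0,30,0],[0,40,0,-120,0,60,0]]]';python3 -m pendant '[[[0,8,0,-10,0,10,0],[0,10,0,-10,0,10,0]]]';python3 - <<'E'
from h import *
go([.506,.251,.031],20.8,45,90)
c=eyes.capture("wrist"); P=cloud(c)
m=(np.hypot(P[...,0]-.505,P[...,1]-.252)<.075)&(P[...,2]>.015)&(P[...,2]<.06)
q=P[m]; print(m.sum(),cv2.minAreaRect(q[:,:2].astype(np.float32)),q[:,2].max())
E
```

```text
time: 9.35
tcp_pos: [0.5442, 0.1531, 0.1689]
orientation: [0.539, 0.785, 0.179, -0.248]
ft_force: [1.3, 0.2, -0.7]
opening: 1.002
time: 9.55
tcp_pos: [0.5445, 0.1483, 0.1507]
orientation: [0.524, 0.757, 0.225, -0.319]
ft_force: [0.2, 0.0, -0.4]
opening: 1.002
tcp [0.542 0.156 0.133] row [ 0.51 -0.97  0.08] [-7.4  0.3 18.1]
5571 ((0.5050538778305054, 0.2521277666091919), (0.0501520074903965, 0.07092222571372986), 20.582782745361328) 0.05319757117039493
```

```bash
python3 -m pendant '[[[0.5,-1,0,-7,0,30,0],[0.5,-1,0,-7,0,60,0],[0.5,-1,0,-7,0,90,0],[0.5,-1,0,-7,0,108,0],[0.5,-1,0,-7,0,108,0]]]';python3 - <<'E'
from h import *
go([.506,.251,.031],20.8,45,0)
E
```

```text
time: 10.1
tcp_pos: [0.5182, 0.2193, 0.0718]
orientation: [0.523, 0.763, 0.216, -0.313]
ft_force: [0.2, 0.4, -0.0]
opening: 1.003
tcp [0.52  0.215 0.069] row [-0.17  0.27  0.28] [-4.8 -0.2 -1.1]
```

```bash
python3 -m pendant '[[[0,0,0,-2,0,-1,0.4],[0,0,0,-2,0,-1,0.7],[0,0,0,-2,0,-1,1],[0,0,0,-2,0,-1,1],[0,0,0,-2,0,-1,1]]]' 50;python3 -m pendant '[[[0,0,0,0,0,0,1],[0,0,0,0,0,0,1]]]' 50; python3 -m pendant '[[[0,0,0,20,0,-20,1],[0,0,0,40,0,-40,1],[0,0,0,70,0,-70,1],[0,0,0,78,0,-78,1],[0,0,0,78,0,-78,1]]]'; python3 - <<'E'
from h import *
go([.525,.10,.16],20.8,0)
go([.549,-.035,.16],20.8,-45)
E
```

```text
time: 10.6
tcp_pos: [0.5198, 0.2169, 0.0724]
orientation: [0.523, 0.763, 0.217, -0.313]
ft_force: [-1.3, -1.2, 6.8]
opening: 0.579
time: 10.8
tcp_pos: [0.5202, 0.2164, 0.0726]
orientation: [0.523, 0.763, 0.217, -0.312]
ft_force: [0.3, 0.5, -2.3]
opening: 0.579
time: 11.3
tcp_pos: [0.5205, 0.2167, 0.1847]
orientation: [0.523, 0.763, 0.218, -0.311]
ft_force: [0.0, -0.2, -1.6]
opening: 0.578
tcp [0.525 0.1   0.214] row [  0.29 -44.63   0.35] [-58.  -37.4 -98.7]
tcp [0.535 0.001 0.198] row [  0.44 -89.63   0.23] [-137.6  -63.4 -155.3]
```

```bash
python3 -m pendant '[[[0,-8,0,-10,-7,-20,1],[0,-16,0,-20,-15,-40,1],[0,-24,0,-33,-22,-58,1],[0,-32,0,-45,-30,-78,1],[0,-40,0,-58,-37,-98,1]]]'; python3 - <<'E'
from h import *
go([.549,-.035,.16],20.8,-45)
E
```

```text
time: 11.8
tcp_pos: [0.5251, 0.0994, 0.2121]
orientation: [0.566, 0.823, 0.023, -0.03]
ft_force: [0.6, -0.3, -3.2]
opening: 0.58
tcp [0.535 0.001 0.198] row [  0.34 -49.32   0.07] [-96.6 -25.7   6.5]
```

```bash
python3 -m pendant '[[[0,-8,0,-20,-5,0,1],[0,-16,0,-40,-10,0,1],[0,-24,0,-60,-15,0,1],[0,-32,0,-80,-20,3,1],[0.3,-40,0,-97,-26,6,1]]]'; python3 - <<'E'
from h import *
go([.549,-.035,.14],20.8,-45)
print(bot.observe()["joint_positions"].round(2))
E
```

```text
time: 12.3
tcp_pos: [0.535, -0.0006, 0.1969]
orientation: [0.539, 0.783, -0.176, 0.254]
ft_force: [0.7, -0.6, -2.6]
opening: 0.581
tcp [0.535 0.001 0.178] row [-0.02 -9.03  0.12] [11.9  0.9 14.5]
[ 0.23 -0.06 -0.26  1.28 -0.62  1.41]
```

```bash
python3 -m pendant '[[[0,-5,0,6,0,7,1],[0,-9.4,0,12,1,14,1],[0,-9.4,0,12,1,14,1],[0,-9.4,0,12,1,14,1]]]'; python3 - <<'E'
from h import *
s=bot.observe();print(s["tcp_pos"])
go([.549,-.035,.06],20.8,-45.4)
im=[]
for n in("side","scene"):
    c=eyes.capture(n); im.append(c["pixels"]); P=cloud(c)
    print([(np.round(d["centre"],3),round(d["score"],2)) for d in nets.tip_of(n,"pot")[:2]],[(np.round(d["centre"],3),round(d["score"],2)) for d in nets.tip_of(n,"cup")[:2]])
cv2.imwrite("pics/e.png",cv2.resize(np.hstack([im[0][130:280,180:380],im[1][120:270,160:360]]),(800,300)))
E
```

```text
time: 12.7
tcp_pos: [0.5349, 0.0013, 0.1771]
orientation: [0.523, 0.761, -0.22, 0.316]
ft_force: [0.1, -0.5, -1.7]
opening: 0.582
[0.53493958 0.00125927 0.17709046]
tcp [0.535 0.001 0.098] row [-0.09 -0.18  0.25] [55.9  0.6 56.1]
[(array([ 0.55 , -0.042,  0.173]), 0.56)] [(array([ 0.52 , -0.268,  0.004]), 0.81)]
[(array([ 0.552, -0.042,  0.173]), 0.84)] [(array([ 0.523, -0.265,  0.001]), 0.56)]
```

View pics/e.png

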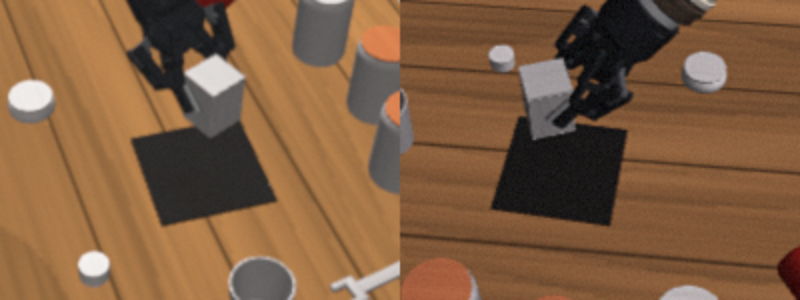

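The pot is upside down above the mat, with its origin at about (.551,-.042,.173). I'll lower it.

```bash
python3 -m pendant '[[[0,0,0,22,0,15,1],[0,0,0,40,0,30,1],[0,0,0,58,0,48,1],[0,0,0,67,0,57,1],[0,0,0,67,0,57,1]]]';python3 -m pendant '[[[0,0,0,1.5,0,1.5,1],[0,0,0,1.5,0,1.5,1]]]'; python3 - <<'E'
from h import *
for n in("side","scene"):
    c=eyes.capture(n)
    print([(np.round(d["centre"],3),round(d["score"],2)) for d in nets.tip_of(n,"pot")[:2]])
go([.549,-.03,.04],20.8,-45.4)
E
```

```text
time: 13.5
tcp_pos: [0.5326, 0.0066, 0.09]
orientation: [0.523, 0.76, -0.22, 0.316]
ft_force: [-1.3, -0.3, -1.4]
opening: 0.581
time: 13.7
tcp_pos: [0.533, 0.0067, 0.0888]
orientation: [0.524, 0.76, -0.219, 0.317]
ft_force: [0.1, -0.9, -1.1]
opening: 0.578
[(array([ 0.546, -0.039,  0.085]), 0.63)]
[(array([ 0.552, -0.035,  0.083]), 0.77)]
tcp [0.535 0.006 0.078] row [-0.05 -0.08  0.1 ] [6.6 2.  8.7]
```

```bash
python3 -m pendant '[[[0,0,0,4,0,4,1],[0,0,0,4,0,4,1]]]';python3 -m pendant '[[[0,0,0,2,0,2,1],[0,0,0,2,0,2,1]]]';python3 -m pendant '[[[0,0,0,1.5,0,1.5,1],[0,0,0,1.5,0,1.5,1]]]'
```

```text
time: 14.1
tcp_pos: [0.5328, 0.0067, 0.0825]
orientation: [0.523, 0.76, -0.22, 0.316]
ft_force: [-0.3, 0.9, -2.7]
opening: 0.582
time: 14.3
tcp_pos: [0.5325, 0.0066, 0.0791]
orientation: [0.523, 0.76, -0.22, 0.316]
ft_force: [-0.5, -1.1, -1.9]
opening: 0.579
time: 14.5
tcp_pos: [0.5327, 0.0065, 0.0774]
orientation: [0.523, 0.76, -0.22, 0.317]
ft_force: [0.1, 0.3, 1.7]
opening: 0.577
```

```bash
python3 -m pendant '[[[0,0,0,1.5,0,1.5,1],[0,0,0,1.5,0,1.5,1]]]'
```

```text
time: 14.7
tcp_pos: [0.5334, 0.0064, 0.0772]
orientation: [0.523, 0.759, -0.22, 0.318]
ft_force: [-6.5, 1.9, 13.7]
opening: 0.58
```

Contact. I'll release and withdraw.

```bash
python3 -m pendant '[[[0,0,0,0,0,0,0.5],[0,0,0,0,0,0,0.2],[0,0,0,0,0,0,0],[0,0,0,0,0,0,0]]]';python3 -m pendant '[[[0,0,0,0,0,-5,0],[0,0,0,0,0,-30,0],[0,0,0,0,0,-70,0],[0,0,0,0,0,-110,0],[0,0,0,0,0,-120,0]]]';python3 -m pendant '[[[0,0,0,-20,0,-20,0],[0,0,0,-20,0,-20,0],[0,0,0,-20,0,-20,0]]]'; python3 - <<'E'
from h import *
im=[]
for n in("side","scene","wrist"):
    c=eyes.capture(n); im.append(c["pixels"]); P=cloud(c)
    for t in("pot","cup","mat"): print(n,t,[(np.round(d["centre"],3),round(d["score"],2)) for d in nets.tip_of(n,t)[:1]])
    m=(np.hypot(P[...,0]-.549,P[...,1]+.035)<.075)&(P[...,2]>.065)&(P[...,2]<.1)
    q=P[m]; print(m.sum(),cv2.minAreaRect(q[:,:2].astype(np.float32)),np.percentile(q[:,2],[2,50,98]).round(4))
cv2.imwrite("pics/f.png",cv2.resize(np.hstack([im[0][130:280,180:380],im[1][120:270,160:360]]),(800,300)))
E
```

```text
time: 15.1
tcp_pos: [0.5333, 0.0064, 0.0771]
orientation: [0.523, 0.759, -0.22, 0.318]
ft_force: [0.1, 0.2, -1.1]
opening: 0.997
time: 15.6
tcp_pos: [0.5034, 0.0888, 0.1643]
orientation: [0.523, 0.759, -0.218, 0.319]
ft_force: [-0.0, 0.2, 1.1]
opening: 1.001
time: 15.9
tcp_pos: [0.5034, 0.089, 0.1926]
orientation: [0.523, 0.759, -0.218, 0.32]
ft_force: [0.0, -0.5, -0.1]
opening: 0.998
side pot [(array([ 0.548, -0.039,  0.076]), 0.79)]
side cup [(array([ 0.524, -0.265,  0.005]), 0.78)]
side mat [(array([ 0.549, -0.036,  0.002]), 0.74)]
365 ((0.5503307580947876, -0.04168236255645752), (0.052745647728443146, 0.05416501685976982), 20.972259521484375) [0.0662 0.0726 0.0764]
scene pot [(array([ 0.55 , -0.037,  0.076]), 0.71)]
scene cup [(array([ 0.525, -0.266,  0.001]), 0.83)]
scene mat [(array([ 0.546, -0.037,  0.001]), 0.56)]
392 ((0.5519218444824219, -0.036968331784009933), (0.05341525375843048, 0.049757543951272964), 20.487627029418945) [0.0664 0.0741 0.0766]
wrist pot [(array([ 0.553, -0.035,  0.072]), 0.82)]
wrist cup [(array([ 0.517, -0.264,  0.   ]), 0.98)]
wrist mat [(array([ 0.547, -0.033,  0.001]), 0.84)]
1768 ((0.5498946309089661, -0.036631990224123), (0.05016591027379036, 0.051562078297138214), 20.15532875061035) [0.0655 0.074  0.0747]
```

View pics/f.png

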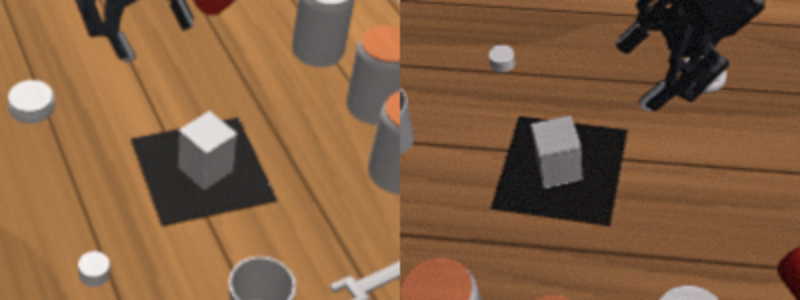

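The pot stands mouth-down in the middle of the mat and the gripper is clear of it.

```bash
python3 -c "
from plant import ticket
print(ticket.close_job())"
```

```text
the job is handed in; nothing more can be done
None
```

The square pot now stands mouth-down on the mat, and I handed the job in at about 16 s of the 72 s allowed. I turned it over in two quarter turns with the tool tilted: first onto its side on the bench, then a second grip and turn, setting it down on the mat.

- **Pot:** its upturned bottom is level at about z = 0.074 m, as expected when it rests on its rim on the 4 mm mat. Its centre is within about 6 mm of the mat's centre by all three cameras (limit 40 mm).
- **Cup:** the scene and side cameras put it within 2–3 mm of its starting place. The wrist camera read it about 8 mm off in x, a disagreement I put down to network error, since the arm never went near the cup.
- **Robot:** the gripper is open and well clear of the pot. The highest wrist force in the readings was about 17 N, during the first set-down. Hand-in reports no verdict.

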